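# Hold the right medicine box open for booking in

## Robot

A 6-joint arm with a two-finger parallel gripper is mounted at the origin on the work surface. World frame = base frame: x ahead of the robot, y to its left, z up, the work surface at z = 0. Lengths are in m, angles in degrees, forces in N, time in s.
With the tool pointing down it reaches from about 0.4 to 0.825 m from the base axis. Payload 7 kg.
Tool frame: the origin (TCP) lies midway between the tips of the shut fingers; the grasp point (between the pads) lies 19 mm behind it; z points along the fingers, y is the line along which they close (so a half turn about z gives the same grasp; the last joint's range is limited). The gripper opens to 88 mm and grips with 3 to 60 N. Pads are 19 mm wide; open, the fingers measure 130 mm over their backs; the gripper's body (78 mm by 193 mm) begins 47 mm behind the grasp point.
Start: joints at [-56.889, 20.546, 0.682, 0, -70.136, -16.507], TCP at [0.193, -0.647, 0.227] pointing down, gripper open.
Joint ranges: [-176.03, 176.03], [-82.01, 121.73], [-58.28, 71.71], [-173.87, 95.51], [-174.79, -0.11], [-173.66, 173.66]. Speed limits (degrees/s): [136.94, 136.94, 172.46, 180, 180, 180].

## Interface

Orientations are given as a 3x3 rotation matrix whose columns are the frame's x, y, z axes.
In Python, from station import env, read_camera, nets gives the robot as it stands.
- The arm moves only by the shell command python3 -m handwheel 'ROWS'. ROWS is JSON, a list that holds one entry, the list of rows, each a list of 5 numbers: the shift along the tool's x, y, z in mm, then the turn about the tool's z in degrees, then the finger opening in mm, from 0 to 87.6. A call has 1 to 20 rows; each row is the pose to reach, as a shift and turn from the pose commanded when the call began, along the tool's axes at that moment; what a row does not reach only later rows make up. A row lasts 1/12 s, in which the tool goes at most 41.7 mm and 7.16 degrees, less where a joint would pass 70% of its speed; a pose out of reach is approached as far as the arm can. A call with a gripper value outside its range is refused whole. The fingers move at their own pace and stop on an object; the grip force is fixed at half the most. Time passes only in rows, so rows that repeat a pose let the fingers close. It gives the time, the measured TCP pose, the force, the opening and the grip force at its end, in the units of the state.
- env.state(): the state, without advancing time (a new reading comes with each control period).
- read_camera(name): name is "side" or "top"; returns a dict with "frame" (480x640x3 uint8, red, green, blue), "fx", "fy", "cx", "cy" (pixels), "rvec" (rotation vector, rad) and "tvec" (3), from world to camera coordinates, as OpenCV has them. Camera axes: x right, y down, z forward; pixel columns grow to the right and rows downward; lengths in m; the calibration is good to about 2 mm. A picture is of the moment at which its call begins. There is no depth.
- env.job_done(): hands the job in; it is judged then, once.
Trained networks look in a picture, given as the dict that the camera call returned (one of the last four; its "shot" number tells which), for a name from the list of things; names that differ only in an ending like _2 or _b are one class to them, and where a whole thing is asked for, a point or a joint stands for the part that bears it (a point fixed in the world has none). Each returns a list of dicts, best first, with "confidence" (0 to 1); they miss things now and then, are a little off and sometimes report something else, mostly with a low value. They report only what shows in the picture. A call takes as long as a camera call. They do not tell look-alikes from the thing itself.
- nets.search_frame(picture, target): "extent" ([left, top, right, bottom] in pixels, round what is visible of it).
The state is a dict: "clock": time; "joint_positions": joint angles; "qd": joint speeds; "joint_efforts": joint torques, N m; "eef_pos": TCP position; "eef_rot": TCP orientation; "contact_force": force on the tool from outside, world axes, zero at the start; "wrist_torque": the same for the moment, N m; "opening": finger opening in m; "finger_force": force on a finger pad.
Only numpy, scipy, OpenCV 4.12 (cv2) and the standard library are available. Lean on these libraries where they do the work, as an engineer would, in place of code of your own. Each camera call takes 0.05 s, during which the arm holds its last target. There are 200 camera calls.

## Task

The medicine pack standing on the open register is being put into stock, and its box is the one with the same colour on its lid. Raise that box's lid and hold it open at 60 degrees from shut so that I can put the pack in with both hands: it falls shut if you let go, and swung back past upright it would hit the things behind, so finish with your fingers still holding it there, steady. Leave the other two lids shut and do not disturb the packs or anything else on the desk.

Things in the scene. Friction and masses are not known exactly. Their poses are not given: they have to be found in the camera images.
- register: the open drug register: a fixed pad of white ruled pages with a rolled-back page along its far short edge, 297 x 210 x 20 mm (long side along its x); origin at the centre of its underside, z up. Lies on the desk at one side of the medicine boxes, left or right
- files: a fixed stack of grey document files with a blue one at the bottom, 305 x 220 x 20 mm; origin at the centre of its underside. Lies on the desk on the other side of the boxes
- pack_blue: loose medicine carton, white with a blue band and a blue square on top, 55 x 55 x 90 mm tall, 70 g, standing upright; origin at the centre of its underside. Of the three packs one stands on the register and two on the files
- pack_yellow: loose medicine carton, white with a yellow band and a yellow square on top, 55 x 55 x 90 mm tall, 70 g, standing upright; origin at the centre of its underside. Of the three packs one stands on the register and two on the files
- pack_green: loose medicine carton, white with a green band and a green square on top, 55 x 55 x 90 mm tall, 70 g, standing upright; origin at the centre of its underside. Of the three packs one stands on the register and two on the files
- lid_blue (a joint): hinged lid of the blue medicine box, opening angle in rad: 0 closed, growing as the front edge rises, stop at 1.9; it falls shut by its own weight from anything below upright (1.57). Nothing holds it open. Lid about 0.45 kg; lifting it at the knob takes roughly 2 to 4 N
- knob_blue (a point): centre of the grip of the blue lid's knob: a black upright cylinder 28 mm across and 24 mm tall, standing on a thin steel stem, fixed on the lid's midline near the front edge. This point lies 32 mm above the lid's top face, 160 mm in front of the hinge line and 37 mm above it (lid closed); the point's axes turn with the lid (x from knob to hinge, y along the hinge line, z out of the lid's top)
- hinge_blue (a point): middle of the hinge line of the blue medicine box, at the far upper edge of the box, 118 mm above the desk; axes turn with the lid, y along the hinge line, which is level; the front edge rises as the lid turns positively about y
- lid_yellow (a joint): hinged lid of the yellow medicine box, opening angle in rad: 0 closed, growing as the front edge rises, stop at 1.9; it falls shut by its own weight from anything below upright (1.57). Nothing holds it open. Lid about 0.45 kg; lifting it at the knob takes roughly 2 to 4 N
- knob_yellow (a point): centre of the grip of the yellow lid's knob: a black upright cylinder 28 mm across and 24 mm tall, standing on a thin steel stem, fixed on the lid's midline near the front edge. This point lies 32 mm above the lid's top face, 160 mm in front of the hinge line and 37 mm above it (lid closed); the point's axes turn with the lid (x from knob to hinge, y along the hinge line, z out of the lid's top)
- hinge_yellow (a point): middle of the hinge line of the yellow medicine box, at the far upper edge of the box, 118 mm above the desk; axes turn with the lid, y along the hinge line, which is level; the front edge rises as the lid turns positively about y
- lid_green (a joint): hinged lid of the green medicine box, opening angle in rad: 0 closed, growing as the front edge rises, stop at 1.9; it falls shut by its own weight from anything below upright (1.57). Nothing holds it open. Lid about 0.45 kg; lifting it at the knob takes roughly 2 to 4 N
- knob_green (a point): centre of the grip of the green lid's knob: a black upright cylinder 28 mm across and 24 mm tall, standing on a thin steel stem, fixed on the lid's midline near the front edge. This point lies 32 mm above the lid's top face, 160 mm in front of the hinge line and 37 mm above it (lid closed); the point's axes turn with the lid (x from knob to hinge, y along the hinge line, z out of the lid's top)
- hinge_green (a point): middle of the hinge line of the green medicine box, at the far upper edge of the box, 118 mm above the desk; axes turn with the lid, y along the hinge line, which is level; the front edge rises as the lid turns positively about y
- box_blue: white steel medicine box with a blue card on its lid and a blue label on its front, 190 deep x 170 wide x 100 mm high without lid (lid adds 5 mm), bolted on a grey plinth 18 mm thick, lock on its front, lid hinged on the far side; origin at the centre of its underside, x from the front to the hinge, z up. The three boxes stand in a row about 200 mm apart, in any order
- box_yellow: white steel medicine box with a yellow card on its lid and a yellow label on its front, 190 deep x 170 wide x 100 mm high without lid (lid adds 5 mm), bolted on a grey plinth 18 mm thick, lock on its front, lid hinged on the far side; origin at the centre of its underside, x from the front to the hinge, z up. The three boxes stand in a row about 200 mm apart, in any order
- box_green: white steel medicine box with a green card on its lid and a green label on its front, 190 deep x 170 wide x 100 mm high without lid (lid adds 5 mm), bolted on a grey plinth 18 mm thick, lock on its front, lid hinged on the far side; origin at the centre of its underside, x from the front to the hinge, z up. The three boxes stand in a row about 200 mm apart, in any order
- tablets: loose white tablet jar, 42 mm across, 72 mm tall, behind the boxes; origin at the centre of its underside
- drops: loose amber dropper bottle, 36 mm across, 85 mm tall, behind the boxes; origin at the centre of its underside
- stapler: loose red and black desk stapler lying behind the boxes, 130 x 34 x 48 mm tall; origin at the centre of its underside, x along it
- marker_0: loose orange marker pen lying behind the boxes, 115 x 16 x 16 mm; origin at the centre of its underside
- marker_1: loose green marker pen, the same
Things that resemble listed ones, but are neither listed nor needed, are in the scene too. Leave any purple or red look-alike of the pack_yellow alone.

How it is judged (in metres and radians):
At the end, for the whole second after the job is handed in: The lid whose colour matches the pack on the register is at 60 degrees, within 7, turning below 0.1 rad/s and held by the fingers (contact over 0.5 N); the other two lids are shut (below 0.06 rad); the pack is still on the register (origins within 160 mm level). Ends holding (((horizontal distance between pack_blue and register below 0.16 m and value of joint lid_blue between 0.925 and 1.169 rad and velocity of joint lid_blue between -0.1 and 0.1 rad/s and contact force between the fingers and lid_blue above 0.5 N and value of joint each of lid_yellow, lid_green below 0.06 rad) or (horizontal distance between pack_yellow and register below 0.16 m and value of joint lid_yellow between 0.925 and 1.169 rad and velocity of joint lid_yellow between -0.1 and 0.1 rad/s and contact force between the fingers and lid_yellow above 0.5 N and value of joint each of lid_blue, lid_green below 0.06 rad) or (horizontal distance between pack_green and register below 0.16 m and value of joint lid_green between 0.925 and 1.169 rad and velocity of joint lid_green between -0.1 and 0.1 rad/s and contact force between the fingers and lid_green above 0.5 N and value of joint each of lid_blue, lid_yellow below 0.06 rad))); the arm keeps its last pose, push and grip.
It fails at once if a lid of another colour than the pack on the register is raised (more than 0.12 rad) ((not (horizontal distance between pack_blue and register below 0.16 m) and value of joint lid_blue above 0.12 rad) or (not (horizontal distance between pack_yellow and register below 0.16 m) and value of joint lid_yellow above 0.12 rad) or (not (horizontal distance between pack_green and register below 0.16 m) and value of joint lid_green above 0.12 rad)).
It fails at once if a lid is swung back past upright (1.57 rad) (value of joint any of lid_blue, lid_yellow, lid_green above 1.57 rad).
It fails at once if a pack or another loose thing on the desk is shifted by more than 25 mm or tipped over (distance of any of pack_blue, pack_yellow, pack_green, tablets, drops, stapler, marker_0, marker_1 from where it was at the start of the episode above 0.025 m or angle between any of pack_blue, pack_yellow, pack_green, tablets, drops, stapler, marker_0, marker_1's own z axis and vertical above 0.5 rad).
It also fails if it takes over 38 s, if anything falls off the work surface, if the arm or the gripper's body presses on something with over 40 N, if the wrist force passes 120 N, or if a joint passes its speed limit or range.

## Working session

There is one attempt and no reset: what is moved stays moved. The work goes in short steps, Python scripts to look and compute and a shell command to move; the robot and the scene stay as the last step left them, time stands still between calls to the robot, and variables do not carry over. Pictures are saved under pics/ and viewed, at most 10 in all, crops included, and the job is handed in when it is done.

```bash
mkdir -p pics
cat > h.py <<'E'
import numpy as np, cv2
from station import env, read_camera, nets
def ray(c,u,v):
    R=cv2.Rodrigues(np.array(c["rvec"],float))[0]; t=np.array(c["tvec"],float).ravel()
    d=R.T@np.array([(u-c["cx"])/c["fx"],(v-c["cy"])/c["fy"],1]); return -R.T@t,d
def atz(c,u,v,z):
    o,d=ray(c,u,v); return o+d*(z-o[2])/d[2]
def proj(c,p):
    K=np.array([[c["fx"],0,c["cx"]],[0,c["fy"],c["cy"]],[0,0,1]])
    return cv2.projectPoints(np.array(p,float).reshape(-1,1,3),np.array(c["rvec"],float),np.array(c["tvec"],float),K,None)[0].reshape(-1,2)
E
python3 - <<'E'
from h import *
np.set_printoptions(precision=3,suppress=True)
for n in ["top","side"]:
    c=read_camera(n); cv2.imwrite(f"pics/{n}0.png",c["frame"][:,:,::-1])
    print(n,ray(c,c["cx"],c["cy"]))
    for t in ["register","files","pack_blue","pack_yellow","pack_green","knob_blue","knob_yellow","knob_green","box_blue","box_yellow","box_green"]:
        print(t,[(np.round(r["extent"]).astype(int).tolist(),round(r["confidence"],2)) for r in nets.search_frame(c,t)[:3]])
s=env.state();print(s["clock"],s["eef_pos"],s["eef_rot"],s["opening"])
E
```

```text
top (array([0.261, 0.023, 1.18 ]), array([ 0.214, -0.019, -0.977]))
register [([76, 226, 170, 343], 0.9)]
files [([454, 184, 569, 305], 0.76), ([369, 180, 443, 268], 0.35)]
pack_blue [([520, 248, 564, 281], 0.8), ([212, 145, 235, 169], 0.47)]
pack_yellow [([84, 262, 129, 296], 0.97), ([178, 363, 214, 396], 0.97), ([185, 306, 218, 336], 0.63)]
pack_green [([497, 201, 535, 235], 0.58)]
knob_blue [([202, 181, 278, 263], 0.66)]
knob_yellow [([283, 177, 360, 259], 0.95), ([458, 184, 565, 304], 0.36), ([294, 140, 334, 151], 0.36)]
knob_green [([366, 180, 451, 262], 0.8)]
box_blue [([199, 178, 279, 268], 0.88)]
box_yellow [([286, 182, 360, 266], 0.76)]
box_green [([364, 180, 445, 268], 0.97), ([368, 180, 451, 266], 0.68)]
side (array([ 0.209, -0.955,  1.145]), array([ 0.191,  0.673, -0.715]))
register [([252, 130, 324, 177], 0.63)]
files [([286, 390, 469, 479], 0.65), ([409, 243, 427, 279], 0.39)]
pack_blue [([334, 450, 374, 480], 0.67), ([408, 203, 422, 234], 0.62)]
pack_yellow [([259, 115, 284, 156], 0.81)]
pack_green [([388, 422, 425, 470], 0.83)]
knob_blue [([295, 164, 382, 217], 0.62), ([293, 166, 378, 220], 0.47)]
knob_yellow [([327, 217, 391, 248], 0.73)]
knob_green [([350, 296, 421, 355], 0.91)]
box_blue [([292, 165, 378, 219], 0.72)]
box_yellow [([284, 390, 470, 479], 0.71), ([328, 215, 388, 245], 0.63)]
box_green [([328, 301, 421, 375], 0.73), ([334, 449, 375, 480], 0.23)]
1.2 [ 0.193 -0.647  0.227] [[-0.958 -0.286  0.   ]
 [-0.286  0.958 -0.   ]
 [ 0.    -0.    -1.   ]] 0.08721973039259318
```

View pics/top0.png

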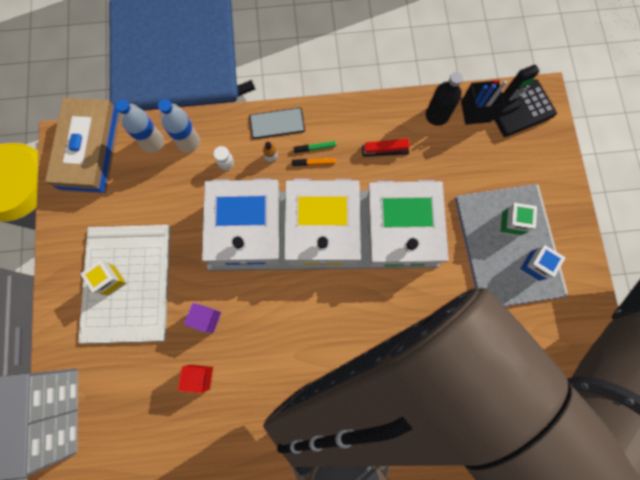

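View pics/side0.png

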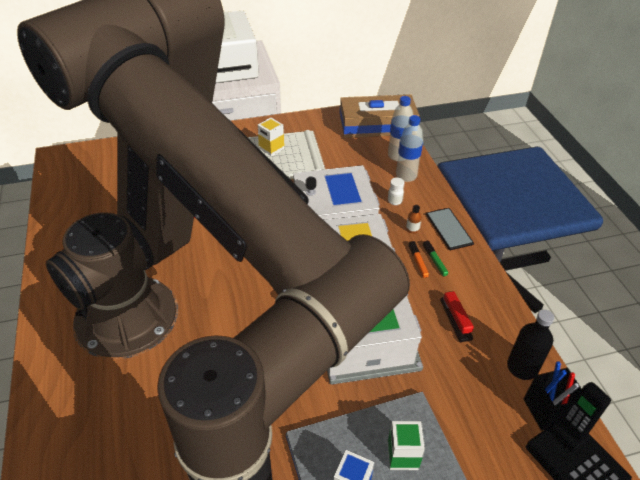

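The top view shows the yellow pack standing on the register at (103,277). The green pack (520,217) and the blue pack (545,262) are on the files. The boxes run blue (240,220), yellow (323,220), green (408,222), with the yellow knob at about (322,242). In the side view the arm hides most of the boxes.

What could be mistaken for my targets:
- **Pack:** yellow (103,277), with purple (203,318) and red (195,378) as the look-alikes.
- **Knob:** blue (238,242), yellow (322,242) or green (412,244).

I choose the middle knob and will check it in a crop.

Run:
```python
from h import *
np.set_printoptions(precision=4,suppress=True)
c=read_camera("top");f=c["frame"]
a=cv2.resize(f[170:275,190:460],None,fx=2.9,fy=2.9,interpolation=cv2.INTER_CUBIC)
b=cv2.resize(f[220:350,70:240],None,fx=2,fy=2)
m=np.zeros((a.shape[0]+b.shape[0],a.shape[1],3),np.uint8);m[:a.shape[0]]=a;m[a.shape[0]:,:b.shape[1]]=b
cv2.imwrite("pics/crop.png",m[:600,:800,::-1])
for n,(u,v) in dict(b=(238,242),y=(322,242),g=(412,244)).items():
    g=f[v-13:v+13,u-13:u+13].max(2)<60
    k,l,st,ce=cv2.connectedComponentsWithStats(g.astype(np.uint8)); i=1+st[1:,4].argmax()
    p=ce[i]+[u-13,v-13]; print(n,p,st[i],atz(c,*p,.155))
hsv=cv2.cvtColor(f,cv2.COLOR_RGB2HSV)[170:235,285:360]
g=(abs(hsv[...,0].astype(int)-25)<6)&(hsv[...,1]>150)
ct=max(cv2.findContours(g.astype(np.uint8),0,2)[0],key=cv2.contourArea)
box=cv2.boxPoints(cv2.minAreaRect(ct))+[285,170]
for q in box: print(q,atz(c,*q,.123))
```

```text
b [237.5479 242.2877] [ 8  9 10 10 73] [0.5034 0.1852 0.155 ]
y [322.2571 242.4   ] [10  9  8 10 70] [ 0.4834 -0.0087  0.155 ]
g [411.6933 243.7867] [ 8  8 10 10 75] [ 0.4592 -0.2127  0.155 ]
[298. 224.] [0.541  0.0434 0.123 ]
[298. 197.] [0.6084 0.0372 0.123 ]
[346. 197.] [ 0.5965 -0.0786  0.123 ]
[346. 224.] [ 0.5293 -0.0708  0.123 ]
```

View pics/crop.png

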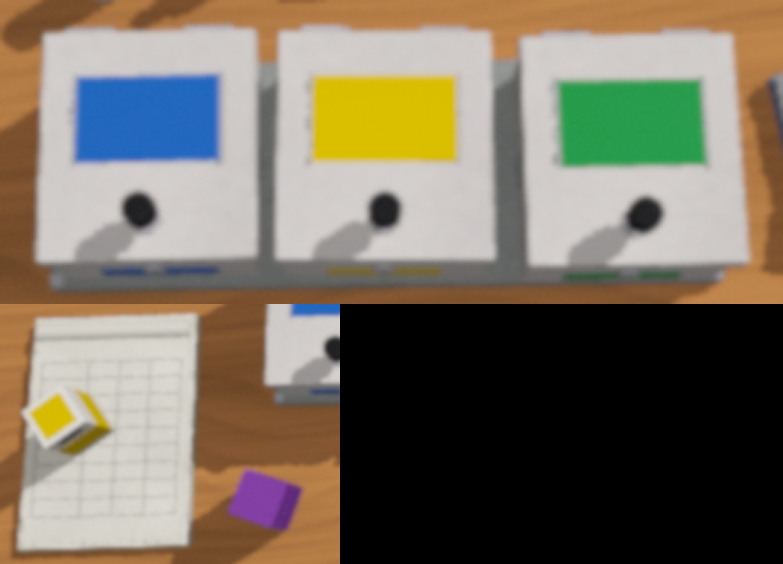

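The crop confirms it: yellow card on the middle box, the knob below it, and the yellow pack on the register. Next I move above the yellow knob, with the fingers closing along the hinge line (box yaw about -6.2°).

```bash
python3 -m handwheel '[[[-50,60,-20,3,87],[-90,105,-20,6,87],[-120,140,-20,8,87],[-145,170,-20,10,87],[-170,200,-20,12,87],[-200,230,-20,14,87],[-225,260,-20,15,87],[-250,290,-20,17,87],[-275,320,-20,19,87],[-305,350,-20,20,87],[-330,380,-20,22,87],[-355,410,-20,22.9,87],[-380,440,-20,22.9,87],[-405,470,-20,22.9,87],[-435,500,-20,22.9,87],[-460,528,-10,22.9,87],[-460,528,0,22.9,87],[-460,528,0,22.9,87],[-460,528,0,22.9,87],[-460,528,0,22.9,87]]]'
python3 - <<'E'
from h import *
np.set_printoptions(precision=4,suppress=True)
c=read_camera("side");cv2.imwrite("pics/side1.png",c["frame"][:,:,::-1])
s=env.state();print(s["clock"],s["eef_pos"],s["eef_rot"],s["opening"])
print("expected knob px",proj(c,[.4834,-.0087,.155]))
R=np.array(s["eef_rot"]);print("shift to grasp mm",R.T@(np.array([.4834,-.0087,.136])-s["eef_pos"])*1000)
E
```

```text
clock: 2.92
eef_pos: [0.4827, -0.0093, 0.2265]
eef_rot: [[-0.994, 0.109, -0.0], [0.109, 0.994, -0.0], [0.0, -0.0, -1.0]]
contact_force: [0.4, 0.2, 0.1]
opening: 0.0866
finger_force: 0.0
2.9667 [ 0.4826 -0.0098  0.2268] [[-0.994   0.1097  0.0002]
 [ 0.1097  0.994  -0.0001]
 [-0.0002 -0.0001 -1.    ]] 0.08690770074282807
expected knob px [[322.1157 235.9366]]
shift to grasp mm [-0.6389  1.2321 90.8393]
```

View pics/side1.png

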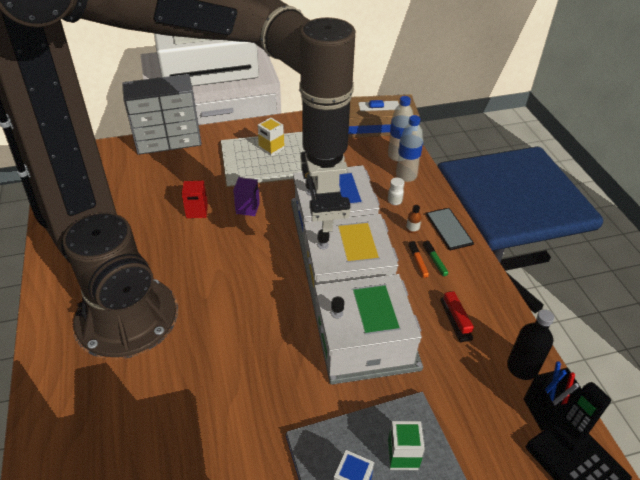

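The side view shows the yellow knob at about (323,237), which matches the predicted (322,236), with the gripper directly above it. I'll descend and close.

```bash
python3 -m handwheel '[[[0,1,25,0,87],[0,1,50,0,87],[0,1,70,0,87],[0,1,85,0,87],[0,1,91,0,87],[0,1,91,0,87],[0,1,91,0,60],[0,1,91,0,40],[0,1,91,0,30],[0,1,91,0,20],[0,1,91,0,20],[0,1,91,0,20],[0,1,91,0,20],[0,1,91,0,20],[0,1,91,0,20]]]'
```

```text
clock: 4.22
eef_pos: [0.4829, -0.0084, 0.1356]
eef_rot: [[-0.994, 0.11, -0.0], [0.11, 0.994, -0.0], [0.0, -0.0, -1.0]]
contact_force: [1.2, -0.2, 0.7]
opening: 0.0327
finger_force: 0.0
```

```bash
python3 -m handwheel '[[[0,0,0,0,10],[0,0,0,0,10],[0,0,0,0,10],[0,0,0,0,10],[0,0,0,0,10],[0,0,0,0,10]]]'
python3 -m handwheel '[[[-1,0,-5,0,10],[-2,0,-9,0,10],[-4,0,-14,0,10],[-6,0,-19,0,10],[-9,0,-27,0,10],[-12,0,-34,0,10],[-15,0,-40,0,10],[-19,0,-47,0,10],[-22,0,-52,0,10],[-22,0,-52,0,10],[-22,0,-52,0,10]]]'
python3 - <<'E'
from h import *
c=read_camera("side");cv2.imwrite("pics/side2.png",cv2.resize(c["frame"][140:380,240:480,::-1],None,fx=2,fy=2))
E
```

```text
clock: 4.72
eef_pos: [0.4832, -0.0069, 0.1355]
eef_rot: [[-0.994, 0.109, 0.001], [0.109, 0.994, 0.002], [-0.0, 0.002, -1.0]]
contact_force: [-1.8, 8.3, 0.6]
opening: 0.0274
finger_force: 30.0
clock: 5.63
eef_pos: [0.5048, -0.0091, 0.1868]
eef_rot: [[-0.994, 0.11, -0.0], [0.11, 0.994, 0.003], [0.001, 0.003, -1.0]]
contact_force: [1.2, 7.8, -5.0]
opening: 0.0274
finger_force: 30.0
```

View pics/side2.png

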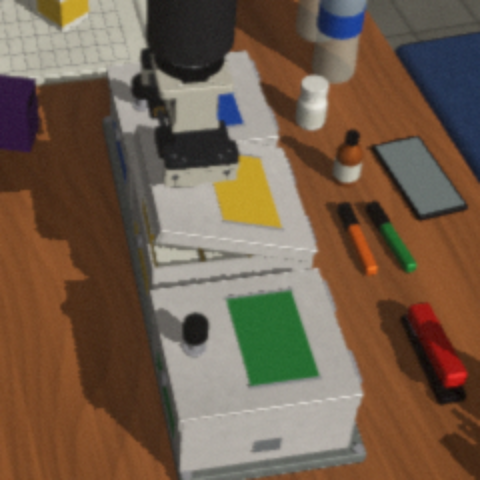

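The gripped yellow lid is rising (edge near (230,245) in the crop), and its neighbours are shut. A small sideways load of about 8 N suggests shifting +1.5 mm along y. I'll continue the arc.

```bash
python3 -m handwheel '[[[-4,0.5,-6,0,10],[-8,1,-12,0,10],[-13,1.5,-17,0,10],[-18,1.5,-23,0,10],[-24,1.5,-29,0,10],[-31,1.5,-36,0,10],[-39,1.5,-42,0,10],[-47,1.5,-47.5,0,10],[-55,1.5,-52.5,0,10],[-63,1.5,-57,0,10],[-72,1.5,-61.5,0,10],[-81,1.5,-65,0,10],[-90,1.5,-68,0,10],[-90,1.5,-68,0,10],[-90,1.5,-68,0,10],[-90,1.5,-68,0,10]]]'
python3 - <<'E'
from h import *
c=read_camera("side");a=cv2.resize(c["frame"][110:370,220:480,::-1],None,fx=2.3,fy=2.3)
d=read_camera("top");cv2.imwrite("pics/top3.png",d["frame"][:,:,::-1])
cv2.imwrite("pics/side3.png",a)
# predicted lid edge corners for several angles (box frame at hinge)
ax=np.array([.994,-.109,0]);ay=np.array([.109,.994,0]);az=np.array([0,0,1.])
h=np.array([.4834,-.0087,.155])+.160*ax-.037*az
for th in (50,60,70):
    t=np.radians(th)
    u=lambda x,y,z:h+(x*np.cos(t)+z*np.sin(t))*ax+y*ay+(-x*np.sin(t)+z*np.cos(t))*az
    print(th,[np.round((proj(c,u(-.19,y,.005))[0]-[220,110])*2.3) for y in(-.085,.085)],u(-.16,0,.037))
s=env.state();print(s["clock"],s["eef_pos"])
E
```

```text
clock: 7.02
eef_pos: [0.5951, -0.0185, 0.2563]
eef_rot: [[-0.994, 0.109, 0.001], [0.109, 0.994, 0.001], [-0.001, 0.001, -1.0]]
contact_force: [-1.9, 7.0, -1.3]
opening: 0.0274
finger_force: 30.0
50 [array([296., 264.]), array([264., 148.])] [ 0.56838464 -0.01801924  0.26435025]
60 [array([326., 247.]), array([292., 132.])] [ 0.59477068 -0.02091268  0.27506406]
70 [array([360., 233.]), array([322., 119.])] [ 0.62260513 -0.02396495  0.28100556]
7.1167 [ 0.59494341 -0.01850777  0.2562491 ]
```

View pics/side3.png

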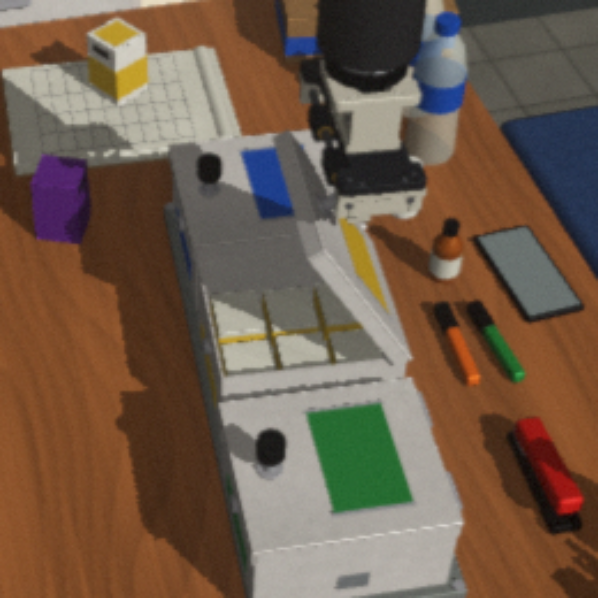

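View pics/top3.png

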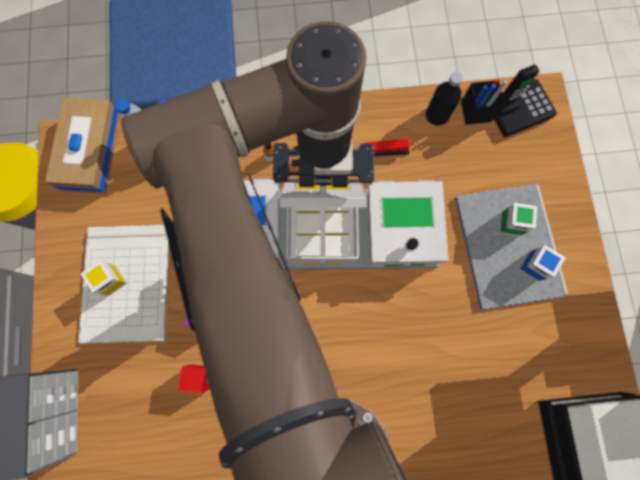

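The yellow lid is open and held, its front near corner at about (316,256), between the 50° (296,264) and 60° (326,247) predictions. The other lids are shut and nothing has shifted. I'll let it settle and check the angle with an overlay.

```bash
python3 -m handwheel '[[[0,1,0,0,10],[0,1,0,0,10],[0,1,0,0,10],[0,1,0,0,10],[0,1,0,0,10],[0,1,0,0,10]]]'
python3 - <<'E'
from h import *
c=read_camera("side");a=cv2.resize(c["frame"][190:290,300:420,::-1],None,fx=6,fy=6,interpolation=cv2.INTER_CUBIC)
ax=np.array([.994,-.109,0]);ay=np.array([.109,.994,0]);az=np.array([0,0,1.])
h=np.array([.4834,-.0087,.155])+.160*ax-.037*az
for th,col in ((53,(0,0,255)),(60,(0,255,0)),(67,(255,0,0))):
    t=np.radians(th)
    u=lambda x,y,z:h+(x*np.cos(t)+z*np.sin(t))*ax+y*ay+(-x*np.sin(t)+z*np.cos(t))*az
    P=((proj(c,[u(0,-.085,.005),u(-.19,-.085,.005),u(-.19,.085,.005)])-[300,190]+.5)*6).astype(np.int32)
    cv2.polylines(a,[P],False,col,1)
cv2.imwrite("pics/ov.png",a)
E
```

```text
clock: 7.62
eef_pos: [0.5946, -0.0184, 0.2561]
eef_rot: [[-0.994, 0.11, 0.001], [0.11, 0.994, -0.0], [-0.001, -0.0, -1.0]]
contact_force: [-3.8, 2.2, 3.0]
opening: 0.0274
finger_force: 30.0
```

View pics/ov.png

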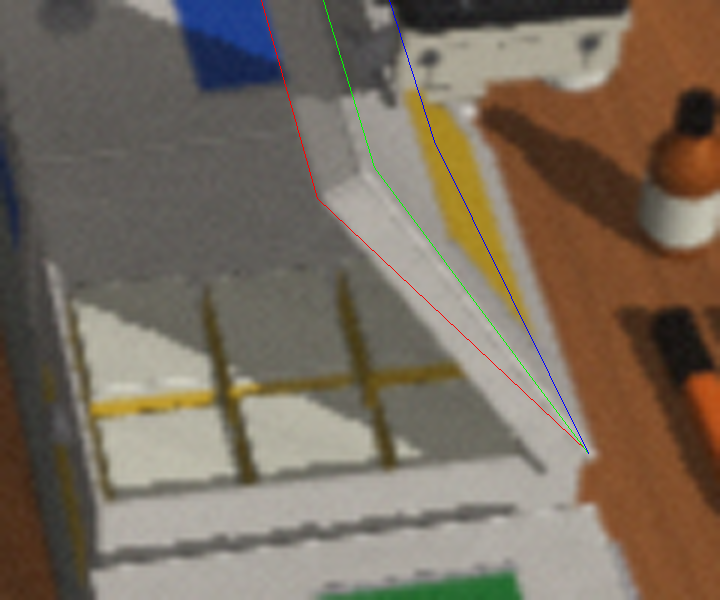

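The overlay puts the lid's top near corner at (362,172), next to the 60° line (375,168), so the lid is at about 58.5°. It is steady and gripped at 30 N, so I'll hand in.

```bash
python3 -c "
from station import env
print(env.job_done())"
```

```text
the job is handed in; nothing more can be done
None
```

I handed the job in with the yellow box's lid (matching the yellow pack on the register) held steady in the fingers at about 59° and the blue and green lids shut; nothing else on the desk looked disturbed in the pictures, and I got no verdict back.

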